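Pack the soldering caddy

ROBOT

A 7-joint arm with a two-finger parallel gripper is mounted at the origin on a cart in front of the work surface, level with it; the furniture and walls round the work are solid. World frame = base frame: x ahead of the robot, y to its left, z up, the work surface at z = 0. Lengths are in m, angles in rad, forces in N, time in s.
With the tool pointing down it reaches from about 0.425 to 0.925 m from the base axis. Payload 6.8 kg.
Tool frame: the origin (TCP) lies at the very end of the fingers, on their centre line; the grasp point (between the pads) lies 19 mm behind it; z points along the fingers, y is the line along which they close (so a half turn about z gives the same grasp; the last joint's range is limited). The gripper opens to 85 mm and grips with 20 to 120 N. Pads are 22 mm wide; open, the fingers measure 114 mm over their backs; the gripper's body (76 mm by 85 mm) begins 54 mm behind the grasp point. The pads swing forward as they close: fully open they stand 13 mm farther back than shut.
Start: joints at [1.19, 0.477, 0.022, 1.555, -0.011, 1.109, -0.083], TCP at [0.182, -0.65, 0.231] pointing down, gripper open.
Joint ranges: [-2.96, 2.96], [-0.34, 2.1], [-1.41, 1.46], [0.24, 2.44], [-1.37, 4.51], [0.17, 1.92], [-2.96, 2.96]. Speed limits (rad/s): [2.39, 2.39, 3.14, 3.14, 3.14, 3.14, 3.14].

INTERFACE

Orientations are given as a unit quaternion [x, y, z, w].
In Python, from workcell import arm gives the robot as it stands. The module is installed in compiled form; this text tells all that it offers.
- The arm moves only by the tool move_arm, never from a script. Its argument "commands" is a list of rows, each an object of numbers: "ax", "ay", "az": the turn, a rotation vector about the tool's x, y, z in degrees; "dx", "dy", "dz": the shift along the tool's x, y, z in m; "grip": the finger opening in m, from 0 to 0.0854. In form: [{"ax": .., "ay": .., "az": .., "dx": .., "dy": .., "dz": .., "grip": ..}, ...]. A call has 1 to 20 rows; each row is the pose to reach, as a shift and turn from the pose commanded when the call began, along the tool's axes at that moment; what a row does not reach only later rows make up. A row lasts 1/12 s, in which the tool goes at most 41.7 mm and 7.16 degrees, less where a joint would pass 70% of its speed; a pose out of reach is approached as far as the arm can. A call with a gripper value outside its range is refused whole. The fingers move at their own pace and stop on an object; "force" is the grip in N (left out, the last holds). Time passes only in rows, so rows that repeat a pose let the fingers close. It gives the time, the measured TCP pose, the force, the opening and the grip force at its end, in the units of the state.
- arm.observe(): the state, without advancing time (a new reading comes with each control period).
- arm.read_camera(name): name is "side" or "top" or "wrist"; returns the picture (384x512x3 uint8, red, green, blue); there is no depth.
- arm.camera_params(name): a dict with "mtx" (3x3 intrinsics, pixels), "dist" ([k1, k2, p1, p2, k3] as OpenCV has them; the pictures are not rectified), "T" (4x4, takes a point from camera to world coordinates); the wrist camera has in their place "tool_from_camera" (4x4, takes a point from camera to tool coordinates, whose origin is the TCP and whose axes are the flange's). Camera axes: x right, y up, looking along -z (the intrinsics and any distortion apply to the point x, -y, -z); pixel columns grow to the right and rows downward; lengths in m; the calibration is good to about 2 mm. A picture is of the moment at which its call begins: read the wrist's pose just before it. camera_params takes no time and is no camera call.
- arm.finish_job(): hands the job in; it is judged then, once.
Trained networks look in the newest picture that a camera, given by its name, has taken for a name from the list of things; names that differ only in an ending like _2 or _b are one class to them, and where a whole thing is asked for, a point or a joint stands for the part that bears it (a point fixed in the world has none). Each returns a list of dicts, best first, with "conf" (0 to 1); they miss things now and then, are a little off and sometimes report something else, mostly with a low value. They report only what shows in the picture. A call takes as long as a camera call. They do not tell look-alikes from the thing itself.
- arm.silhouettes(camera, query): "region" (384x512 bool, what is visible of it) and "pixel" ([column, row] in pixels, amid what is visible of it).
The state is a dict: "time_s": time; "joint_pos": joint angles; "qd": joint speeds; "effort": joint torques, N m; "position": TCP position; "tcp_rot": TCP orientation; "force": force on the tool from outside, world axes, zero at the start; "wrist_torque": the same for the moment, N m; "opening": opening from 0.0 (shut) to 1.0 (fully open); "gripper_force": force on a finger pad.
Only numpy, scipy, OpenCV 4.12 (cv2) and the standard library are available. Lean on these libraries where they do the work, as an engineer would, in place of code of your own. Each camera call takes 0.05 s, during which the arm holds its last target. There are 200 camera calls.

TASK

Pack the wooden soldering caddy: lay the black charcoal block flat in the large rectangular recess and the matchbox flat in the small rectangular recess, and only when both lie there stand the dropper bottle upright in the round recess. Leave the steel bench block, the wooden wedge block and the wax tube, which do not belong to the kit, where they are.

Things in the scene. Friction and masses are not known exactly. Their poses are not given: they have to be found in the camera images.
- charcoal: soldering charcoal: matt black rectangular block, 59 (x) x 96 (y) x 31 mm (z, up), 0.07 to 0.13 kg. Lies flat. Origin: centre of its underside.
- matchbox: closed yellow matchbox, lying flat, 38 (x) x 56 (y) x 15 mm (z, up), about 20 g. Origin: centre of its underside.
- dropper: small brown glass dropper bottle, standing, 102 mm tall: round glass body 33 mm across up to about 55 mm, sloping shoulder, black collar about 24 mm across from 62 to 77 mm, thin rubber bulb above; 0.05 to 0.09 kg. Best held by the top of the glass body, about 45 to 55 mm up, so that the bulb stays clear of the gripper. Origin: centre of its underside, z up.
- bay_large: large bay of the caddy: pale wooden block 121 (x) x 89 (y) mm, 11 mm high, fixed, with one central recess, lined grey, 7 mm deep (its floor 4 mm above the worktop): a rectangle 112 mm (x) by 76 mm (y), for the charcoal block. Origin: centre of the block's underside, at worktop height, below the centre of the recess; x along the long side, z up.
- bay_small: small bay of the caddy: pale wooden block 121 (x) x 89 (y) mm, 11 mm high, fixed, with one central recess, lined grey, 7 mm deep (its floor 4 mm above the worktop): a rectangle 74 mm (x) by 56 mm (y), for the matchbox. Origin: centre of the block's underside, at worktop height, below the centre of the recess; x along the long side, z up.
- bay_round: round bay of the caddy: pale wooden block 121 (x) x 89 (y) mm, 11 mm high, fixed, with one central recess, lined grey, 7 mm deep (its floor 4 mm above the worktop): a circle 52 mm across, for the dropper bottle. Origin: centre of the block's underside, at worktop height, below the centre of the recess; x along the long side, z up.
- caddy: the caddy's dark wooden rim, 140 (x) x 286 (y) mm, 11 mm high, level with the three bay blocks that stand in it side by side, 90 mm apart along y, in any order. Place and turn of the whole vary; fixed. Origin: its centre, at worktop height; axes parallel to those of the bays.
- bench_block: does not belong: bare steel bench block, 64 x 64 x 20 mm, lying flat, 0.64 kg. Origin: centre of its underside.
- horn_wedge: does not belong: small plain wooden wedge block, 22 (x) x 50 (y) x 14 mm, lying flat. Origin: centre of its underside.
- wax_tube: does not belong: green ring-wax tube, standing, 26 mm across and 60 mm tall. Origin: centre of its underside.
Not all that is in view belongs to the job. Of the things like the matchbox, leave any that is blue; of the rest the larger one is meant.

How it is judged:
By the outcome, as a careful person would: the job done as asked, in the order asked, and still so for the second after the job is handed in, with the robot touching nothing.
It also fails if it takes over 83 s, if anything falls off the work surface, if the arm or the gripper's body presses on something with over 40 N, if the wrist force passes 120 N, or if a joint passes its speed limit or range.

## Working session

There is one attempt and no reset: what is moved stays moved. The work goes in short steps, Python scripts to look and compute and a tool call to move; the robot and the scene stay as the last step left them, time stands still between calls to the robot, and variables do not carry over. Pictures are saved under pics/ and viewed, at most 14 in all, crops included, and the job is handed in when it is done.

Besides the shell and the picture viewer there is one more tool, called by a JSON object that holds its "fn" and its "kwargs", one argument or row to a line. move_arm: Moves the arm, as the interface text tells. Its arguments: {"type":"object","properties":{"commands":{"type":"array"},"force":{"type":"number"}},"required":["commands"]}

```bash
mkdir -p pics
cat > h.py <<'E'
import numpy as np, cv2
from scipy.spatial.transform import Rotation as R
from workcell import arm
def cam(n,st=None):
    p=arm.camera_params(n); K=np.array(p["mtx"]); d=np.array(p["dist"])
    if "T" in p: T=np.array(p["T"])
    else:
        st=st or arm.observe(); W=np.eye(4); W[:3,:3]=R.from_quat(st["tcp_rot"]).as_matrix(); W[:3,3]=st["position"]
        T=W@np.array(p["tool_from_camera"])
    return K,d,T
def rays(c,px):
    K,d,T=c; u=cv2.undistortPoints(np.array(px,float).reshape(-1,1,2),K,d).reshape(-1,2)
    v=np.c_[u[:,0],-u[:,1],-np.ones(len(u))]@T[:3,:3].T
    return T[:3,3],v
def onz(c,px,z):
    o,v=rays(c,px); return o+v*((z-o[2])/v[:,2])[:,None]
def proj(c,P):
    K,d,T=c; q=(np.array(P,float).reshape(-1,3)-T[:3,3])@T[:3,:3]
    q=q*[1,-1,-1]
    return cv2.projectPoints(q,np.zeros(3),np.zeros(3),K,d)[0].reshape(-1,2)
def tri(cs,pxs):
    A=np.zeros((3,3));b=np.zeros(3)
    for c,p in zip(cs,pxs):
        o,v=rays(c,[p]); v=v[0]/np.linalg.norm(v[0]); M=np.eye(3)-np.outer(v,v); A+=M;b+=M@o
    return np.linalg.solve(A,b)
def save(n,im): cv2.imwrite("pics/"+n+".png",im[:,:,::-1])
E
python3 - <<'E'
from h import *
np.set_printoptions(precision=3,suppress=True)
s=arm.observe(); print(s["position"],s["tcp_rot"],s["opening"],s["time_s"])
ims=[]
for n in("top","side"):
    im=arm.read_camera(n); save(n,im); c=cam(n); print(n,c[2],c[0][0,0])
    for q in("charcoal","matchbox","dropper","bay_large","bay_small","bay_round","caddy","bench_block","horn_wedge","wax_tube"):
        for r in arm.silhouettes(n,q):
            m=r["region"].astype(np.uint8); (a,b),(w,h),t=cv2.minAreaRect(cv2.findNonZero(m))
            print(n,q,round(r["conf"],2),np.round(r["pixel"]),m.sum(),"rect",round(a),round(b),round(w),round(h),round(t),onz(c,[r["pixel"]],0.0)[0])
E
```

```text
[ 0.182 -0.649  0.23 ] [ 0.991  0.136 -0.    -0.001] 0.996207661605841 0.0
top [[-0.009  0.996 -0.091  0.469]
 [-1.    -0.009 -0.002 -0.12 ]
 [-0.003  0.091  0.996  1.079]
 [ 0.     0.     0.     1.   ]] 460.5116202751558
top charcoal 0.61 [300. 182.] 1117 rect 298 181 42 27 21 [ 0.595 -0.227  0.   ]
top matchbox 0.87 [182. 250.] 422 rect 182 250 25 17 24 [0.437 0.051 0.   ]
top matchbox 0.66 [162. 121.] 413 rect 159 122 17 24 7 [0.742 0.1   0.   ]
top matchbox 0.57 [135. 257.] 254 rect 134 254 13 19 90 [0.422 0.16  0.   ]
top dropper 0.66 [238. 176.] 181 rect 237 177 15 14 45 [ 0.61  -0.079  0.   ]
top bay_large 0.9 [269. 265.] 2064 rect 271 265 54 40 80 [ 0.4   -0.151  0.   ]
top bay_large 0.53 [311. 261.] 2063 rect 309 258 54 40 79 [ 0.41  -0.249  0.   ]
top bay_large 0.32 [240. 176.] 200 rect 237 177 16 15 45 [ 0.61  -0.086  0.   ]
top bay_small 0.62 [185. 253.] 395 rect 183 250 24 17 23 [0.43  0.044 0.   ]
top bay_small 0.6 [347. 250.] 2057 rect 348 251 53 40 80 [ 0.434 -0.332  0.   ]
top bay_small 0.53 [311. 286.] 1320 rect 310 258 62 126 80 [ 0.353 -0.248  0.   ]
top bay_round
[... 1101 characters left out ...]
0.74 [317. 219.] 1064 rect 320 219 50 26 28 [ 0.413 -0.161  0.   ]
side bay_large 0.45 [254. 251.] 349 rect 253 249 16 23 75 [0.439 0.043 0.   ]
side bay_small 0.8 [354. 186.] 774 rect 353 187 44 20 27 [ 0.438 -0.352  0.   ]
side bay_round 0.75 [339. 200.] 863 rect 336 202 44 22 27 [ 0.425 -0.269  0.   ]
side caddy 0.77 [338. 229.] 446 rect 334 205 48 87 43 [ 0.348 -0.176  0.   ]
side caddy 0.23 [317. 221.] 1054 rect 319 219 49 25 28 [ 0.407 -0.157  0.   ]
side bench_block 0.72 [205. 189.] 438 rect 207 187 19 24 74 [ 0.718 -0.007  0.   ]
side horn_wedge 0.47 [318. 159.] 88 rect 318 158 11 8 90 [ 0.602 -0.372  0.   ]
side wax_tube 0.44 [212. 209.] 234 rect 212 213 23 11 83 [0.632 0.031 0.   ]
```

```bash
sleep 0
python3 - <<'E'
import cv2
a=cv2.imread("pics/top.png");b=cv2.imread("pics/side.png")
cv2.imwrite("pics/top2.png",cv2.resize(a[90:310,110:400],None,fx=2.7,fy=2.7,interpolation=2))
cv2.imwrite("pics/side2.png",cv2.resize(b[130:310,140:400],None,fx=3,fy=3,interpolation=2))
E
```

```text
(no output)
```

View pics/top2.png

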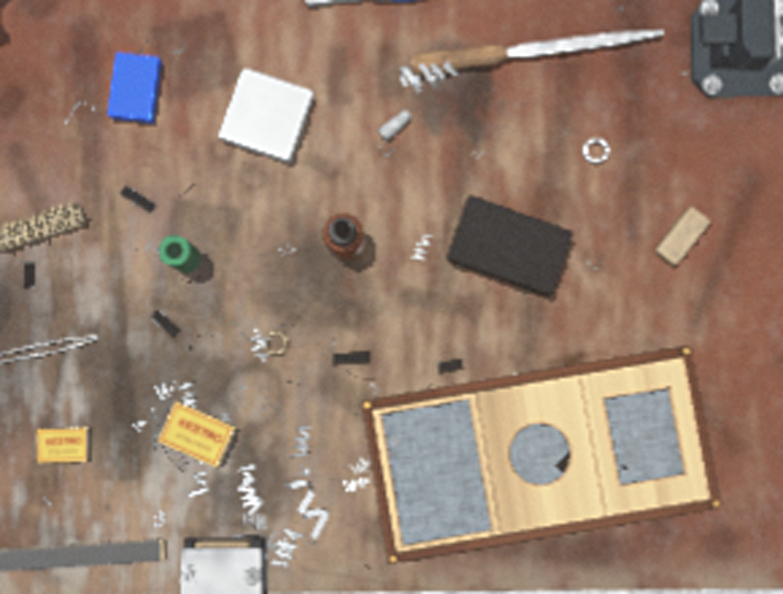

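View pics/side2.png

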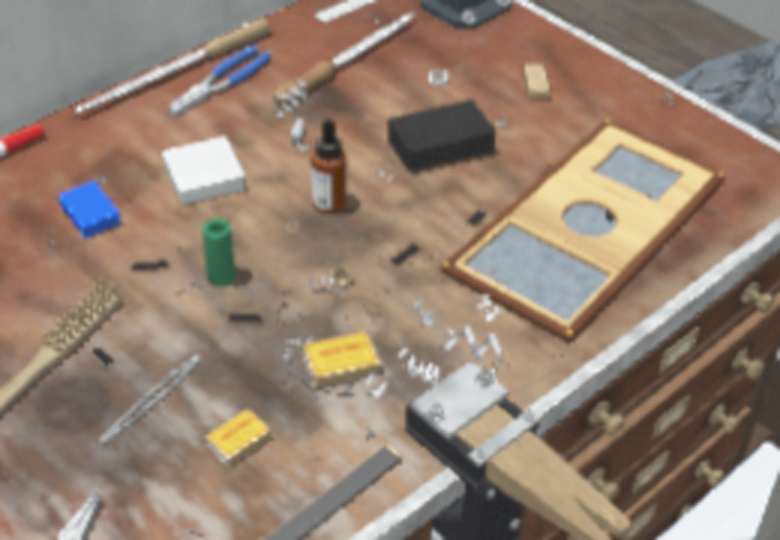

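Top view: the matchbox candidates are the large yellow one (182,250), the small yellow one (134,254) and the blue one (159,122). I choose the larger yellow one at (182,250). The bays are large (270,265), round (309,258) and small (348,251). There is a dark fragment in the round recess at about (318,260), which needs a closer look.

Run:
```python
from h import *
np.set_printoptions(precision=4,suppress=True)
p=arm.camera_params("wrist"); print(np.array(p["tool_from_camera"]),p["mtx"][0][0],p["dist"])
a=cv2.imread("pics/top.png")
x=[cv2.resize(a[y-30:y+30,c-30:c+30],(260,260),interpolation=cv2.INTER_CUBIC) for c,y in((182,250),(309,258),(298,181))]
cv2.imwrite("pics/crop.png",np.hstack(x))
ct,cs=cam("top"),cam("side")
S={}
for n in("top","side"):
    for q in("charcoal","matchbox","dropper"): S[n,q]=arm.silhouettes(n,q)
for q,h,tp in(("charcoal",.031,(298,181)),("matchbox",.015,(182,250))):
    r=min(S["top",q],key=lambda r:np.hypot(*(np.array(r["pixel"])-tp)))
    k=cv2.findContours(r["region"].astype(np.uint8),0,1)[0]; k=max(k,key=len).reshape(-1,2)
    w=onz(ct,k,h)[:,:2]*1000
    print(q,cv2.minAreaRect(w.astype(np.float32)))
# corners of charcoal top / matchbox top by hand: triangulate
def T(name,t,s): print(name,tri([ct,cs],[t,s]), "reproj",proj(ct,[tri([ct,cs],[t,s])])-t)
c=lambda x,y:(110+x/2.7-.3,90+y/2.7-.3); d=lambda x,y:(140+x/3-.3,130+y/3-.3)
T("match ctr top",c(199,431),d(340,352))
T("char ctr top",c(511,243),d(440,122))
T("caddy c1",c(367,405),d(447,266)); T("c2",c(686,351),d(607,123)); T("c3",c(716,503),d(720,175)); T("c4",c(394,558),d(571,333))
T("bulb top",c(344,225),d(328,124))
```

```text
[[ 0.      0.9455  0.3256  0.0829]
 [ 1.     -0.0001  0.0002 -0.    ]
 [ 0.0003  0.3256 -0.9455 -0.1426]
 [ 0.      0.      0.      1.    ]] 333.35819462881864 [-0.0551  0.      0.      0.      0.    ]
charcoal ((593.134521484375, -218.94810485839844), (96.80992126464844, 61.801963806152344), 68.61312866210938)
matchbox ((437.13885498046875, 47.49098205566406), (56.60239028930664, 39.51765441894531), 65.70787811279297)
match ctr top [0.4392 0.0455 0.0147] reproj [[-0.0755 -0.0765]]
char ctr top [ 0.5956 -0.2207  0.0315] reproj [[-0.1272 -0.1328]]
caddy c1 [ 0.4592 -0.0977  0.0093] reproj [[0.1215 0.1308]]
c2 [ 0.5032 -0.3715  0.0085] reproj [[0.0622 0.0667]]
c3 [ 0.3744 -0.3926  0.0083] reproj [[0.0848 0.0964]]
c4 [ 0.3303 -0.1198  0.009 ] reproj [[0.2055 0.2432]]
bulb top [ 0.6035 -0.0818  0.0941] reproj [[-0.0301 -0.0303]]
```

View pics/crop.png

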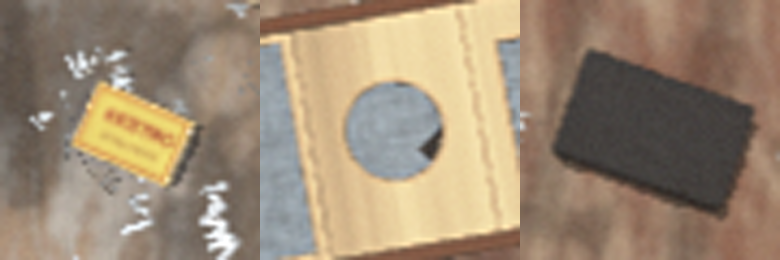

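{"fn": "move_arm", "kwargs": {
  "commands": [
    {"dx":0.03,"dy":-0.02,"dz":-0.005},
    {"dx":0.06,"dy":-0.04,"dz":-0.01},
    {"dx":0.09,"dy":-0.06,"dz":-0.02},
    {"dx":0.12,"dy":-0.08,"dz":-0.02},
    {"dx":0.15,"dy":-0.105,"dz":-0.02},
    {"dx":0.18,"dy":-0.125,"dz":-0.02},
    {"dx":0.21,"dy":-0.146,"dz":-0.02},
    {"dx":0.24,"dy":-0.167,"dz":-0.02},
    {"dx":0.27,"dy":-0.188,"dz":-0.02},
    {"dx":0.3,"dy":-0.21,"dz":-0.02},
    {"dx":0.33,"dy":-0.23,"dz":-0.02},
    {"dx":0.36,"dy":-0.25,"dz":-0.02},
    {"dx":0.39,"dy":-0.272,"dz":-0.02},
    {"dx":0.415,"dy":-0.29,"dz":-0.02},
    {"dx":0.436,"dy":-0.304,"dz":-0.02},
    {"dx":0.436,"dy":-0.304,"dz":-0.02},
    {"dx":0.436,"dy":-0.304,"dz":-0.02},
    {"dx":0.436,"dy":-0.304,"dz":-0.02}
  ]
}}

```text
$.commands[0]: bad value
```

Run:
```python
from h import *
s=arm.observe(); print(s["position"],s["tcp_rot"],s["time_s"],np.round(s["joint_pos"],2),np.round(s["qd"],3).max())
im=arm.read_camera("wrist"); save("w1",im); cv2.imwrite("pics/w1b.png",cv2.resize(im[:,:,::-1],(768,576),interpolation=2))
```

```text
[ 0.18187934 -0.65005557  0.2313232 ] [9.90715238e-01 1.35953360e-01 2.42941299e-05 1.37715485e-05] 1.4 [ 1.19  0.48  0.02  1.56 -0.01  1.11 -0.08] -0.0
```

View pics/w1b.png

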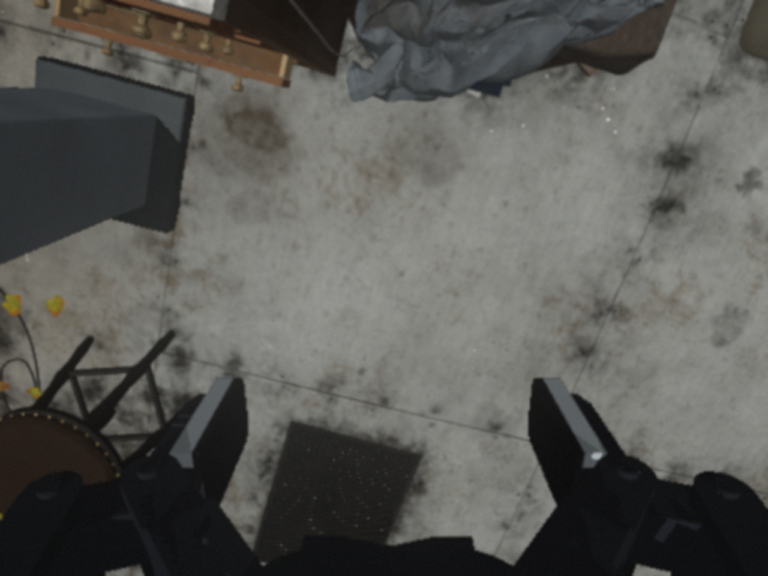

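The move was refused, most likely because the rows left fields out. The picture shows only the floor beside the cart, with the fingertips at about (240,385) and (540,385). I'll resend with complete rows and a slightly higher viewpoint.

{"fn": "move_arm", "kwargs": {
  "commands": [
    {"ax":0,"ay":0,"az":0,"dx":0.02,"dy":-0.015,"dz":-0.02,"grip":0.085},
    {"ax":0,"ay":0,"az":0,"dx":0.06,"dy":-0.045,"dz":-0.04,"grip":0.085},
    {"ax":0,"ay":0,"az":0,"dx":0.09,"dy":-0.07,"dz":-0.06,"grip":0.085},
    {"ax":0,"ay":0,"az":0,"dx":0.12,"dy":-0.09,"dz":-0.07,"grip":0.085},
    {"ax":0,"ay":0,"az":0,"dx":0.15,"dy":-0.115,"dz":-0.07,"grip":0.085},
    {"ax":0,"ay":0,"az":0,"dx":0.18,"dy":-0.138,"dz":-0.07,"grip":0.085},
    {"ax":0,"ay":0,"az":0,"dx":0.21,"dy":-0.16,"dz":-0.07,"grip":0.085},
    {"ax":0,"ay":0,"az":0,"dx":0.24,"dy":-0.184,"dz":-0.07,"grip":0.085},
    {"ax":0,"ay":0,"az":0,"dx":0.27,"dy":-0.207,"dz":-0.07,"grip":0.085},
    {"ax":0,"ay":0,"az":0,"dx":0.3,"dy":-0.23,"dz":-0.07,"grip":0.085},
    {"ax":0,"ay":0,"az":0,"dx":0.33,"dy":-0.253,"dz":-0.07,"grip":0.085},
    {"ax":0,"ay":0,"az":0,"dx":0.36,"dy":-0.276,"dz":-0.07,"grip":0.085},
    {"ax":0,"ay":0,"az":0,"dx":0.39,"dy":-0.3,"dz":-0.07,"grip":0.085},
    {"ax":0,"ay":0,"az":0,"dx":0.407,"dy":-0.312,"dz":-0.07,"grip":0.085},
    {"ax":0,"ay":0,"az":0,"dx":0.407,"dy":-0.312,"dz":-0.07,"grip":0.085},
    {"ax":0,"ay":0,"az":0,"dx":0.407,"dy":-0.312,"dz":-0.07,"grip":0.085}
  ],
  "force": 40
}}

```text
time_s: 2.78
position: [0.4905, -0.2387, 0.3014]
tcp_rot: [0.99, 0.138, 0.0, 0.0]
force: [0.0, -0.3, 0.5]
opening: 0.994
gripper_force: 0.0
```

Run:
```python
from h import *
s=arm.observe(); print(s["position"],s["tcp_rot"],s["time_s"],np.round(s["joint_pos"],2),np.abs(s["qd"]).max())
im=arm.read_camera("wrist"); save("w2",im); cv2.imwrite("pics/w2b.png",cv2.resize(im[:,:,::-1],(768,576),interpolation=2))
c=cam("wrist",s)
for q,h in(("charcoal",.031),("bay_large",.011),("bay_small",.011),("bay_round",.011),("caddy",.011),("matchbox",.015)):
    for r in arm.silhouettes("wrist",q):
        k=cv2.findContours(r["region"].astype(np.uint8),0,1)[0]; k=max(k,key=len).reshape(-1,2)
        print(q,round(r["conf"],2),np.round(r["pixel"]),np.round(np.hstack([np.ravel(x) for x in cv2.minAreaRect((onz(c,k,h)[:,:2]*1000).astype(np.float32))]),1))
```

```text
[ 0.49045414 -0.23872552  0.30135922] [9.90496428e-01 1.37538435e-01 6.75824424e-05 2.48555732e-05] 2.7833 [ 0.55  0.22 -0.25  1.77  0.06  1.17 -1.01] 0.046805623509067515
charcoal 0.78 [270.  51.] [ 594.6 -221.8   95.1   58.5   69.5]
charcoal 0.7 [151.  15.] [597.4 -78.3  29.4  53.   14.6]
bay_large 0.85 [185. 180.] [ 404.7 -157.4  125.3   91.9    8.6]
bay_round 0.72 [249. 188.] [ 417.9 -246.3  122.4   90.1    9.1]
caddy 0.79 [252. 146.] [ 418.9 -245.6  140.7  284.     9.1]
matchbox 0.68 [ 39. 118.] [438.8  42.9  62.4  45.9  65.7]
matchbox 0.57 [246. 186.] [ 419.4 -245.5  121.2   88.5    9.1]
```

View pics/w2b.png

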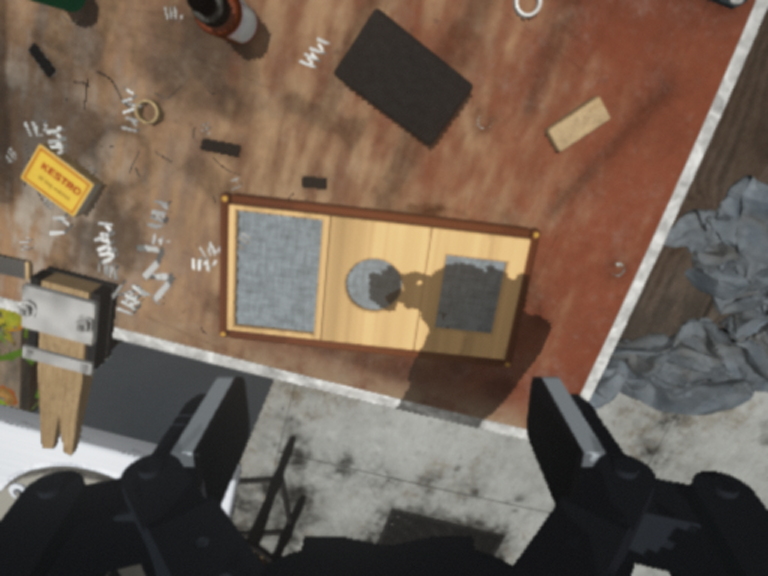

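The wrist view shows the charcoal at (403,78), the large bay at (278,270), the round recess at (373,285) and the small recess at (470,293). Its positions agree with the top/side views to about 1-2 mm. Next is the charcoal grasp.

{"fn": "move_arm", "kwargs": {
  "commands": [
    {"ax":0,"ay":0,"az":-6,"dx":0.01,"dy":0.001,"dz":0.02,"grip":0.085},
    {"ax":0,"ay":0,"az":-12,"dx":0.03,"dy":0.003,"dz":0.05,"grip":0.085},
    {"ax":0,"ay":0,"az":-18,"dx":0.05,"dy":0.005,"dz":0.08,"grip":0.085},
    {"ax":0,"ay":0,"az":-24,"dx":0.07,"dy":0.007,"dz":0.11,"grip":0.085},
    {"ax":0,"ay":0,"az":-30,"dx":0.09,"dy":0.009,"dz":0.14,"grip":0.085},
    {"ax":0,"ay":0,"az":-36,"dx":0.1,"dy":0.011,"dz":0.17,"grip":0.085},
    {"ax":0,"ay":0,"az":-42,"dx":0.1054,"dy":0.0115,"dz":0.2,"grip":0.085},
    {"ax":0,"ay":0,"az":-48,"dx":0.1054,"dy":0.0115,"dz":0.21,"grip":0.085},
    {"ax":0,"ay":0,"az":-53,"dx":0.1054,"dy":0.0115,"dz":0.22,"grip":0.085},
    {"ax":0,"ay":0,"az":-53,"dx":0.1054,"dy":0.0115,"dz":0.22,"grip":0.085},
    {"ax":0,"ay":0,"az":-53,"dx":0.1054,"dy":0.0115,"dz":0.22,"grip":0.085}
  ],
  "force": 40
}}

```text
time_s: 4.05
position: [0.5938, -0.2232, 0.0809]
tcp_rot: [0.827, 0.562, -0.0, -0.001]
force: [0.7, 0.0, 0.3]
opening: 0.997
gripper_force: 0.0
```

Run:
```python
from h import *
s=arm.observe(); print(s["position"],np.degrees(2*np.arctan2(s["tcp_rot"][1],s["tcp_rot"][0])),s["time_s"],np.round(s["joint_pos"],2))
im=arm.read_camera("wrist"); save("w3",im)
c=cam("wrist",s)
print(proj(c,[[.595,-.221,.031]]))
for r in arm.silhouettes("wrist","charcoal"):
        k=cv2.findContours(r["region"].astype(np.uint8),0,1)[0]; k=max(k,key=len).reshape(-1,2)
        print(round(r["conf"],2),np.round(r["pixel"]),np.round(np.hstack([np.ravel(x) for x in cv2.minAreaRect((onz(c,k,.031)[:,:2]*1000).astype(np.float32))]),1))
```

```text
[ 0.59382429 -0.2231598   0.08085464] 68.42251992912827 4.05 [ 0.54  0.61 -0.39  1.75  0.3   0.84 -0.36]
[[260.30162874 208.04834765]]
0.79 [263. 196.] [ 595.6 -218.7   97.7   57.7   69.4]
```

View pics/w3.png

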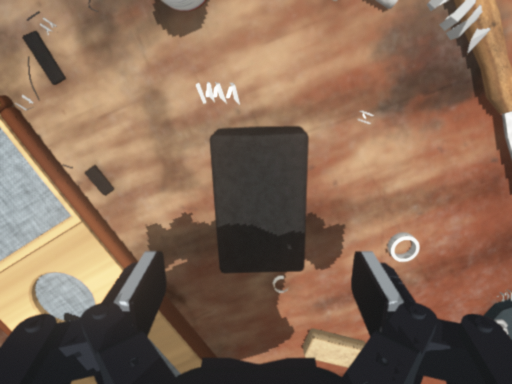

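The charcoal is centred between the open fingers at (260,200), and both sides are clear. I'll descend and grip.

{"fn": "move_arm", "kwargs": {
  "commands": [
    {"ax":0,"ay":0,"az":0,"dx":0.003,"dy":0,"dz":0.02,"grip":0.085},
    {"ax":0,"ay":0,"az":0,"dx":0.003,"dy":0,"dz":0.045,"grip":0.085},
    {"ax":0,"ay":0,"az":0,"dx":0.003,"dy":0,"dz":0.065,"grip":0.085},
    {"ax":0,"ay":0,"az":0,"dx":0.003,"dy":0,"dz":0.073,"grip":0.085},
    {"ax":0,"ay":0,"az":0,"dx":0.003,"dy":0,"dz":0.073,"grip":0.085},
    {"ax":0,"ay":0,"az":0,"dx":0.003,"dy":0,"dz":0.073,"grip":0.05},
    {"ax":0,"ay":0,"az":0,"dx":0.003,"dy":0,"dz":0.073,"grip":0.05},
    {"ax":0,"ay":0,"az":0,"dx":0.003,"dy":0,"dz":0.073,"grip":0.05},
    {"ax":0,"ay":0,"az":0,"dx":0.003,"dy":0,"dz":0.073,"grip":0.05},
    {"ax":0,"ay":0,"az":0,"dx":0.003,"dy":0,"dz":0.073,"grip":0.05},
    {"ax":0,"ay":0,"az":0,"dx":0.003,"dy":0,"dz":0.073,"grip":0.05}
  ],
  "force": 40
}}

```text
time_s: 5.07
position: [0.597, -0.2203, 0.0103]
tcp_rot: [0.826, 0.564, 0.001, 0.001]
force: [0.0, 0.1, 5.9]
opening: 0.68
gripper_force: 44.0
```

{"fn": "move_arm", "kwargs": {
  "commands": [
    {"ax":0,"ay":0,"az":0,"dx":0,"dy":0,"dz":-0.015,"grip":0.05},
    {"ax":0,"ay":0,"az":0,"dx":0,"dy":0,"dz":-0.04,"grip":0.05},
    {"ax":0,"ay":0,"az":3,"dx":-0.001,"dy":-0.005,"dz":-0.065,"grip":0.05},
    {"ax":0,"ay":0,"az":8,"dx":-0.002,"dy":-0.02,"dz":-0.08,"grip":0.05},
    {"ax":0,"ay":0,"az":14,"dx":-0.003,"dy":-0.04,"dz":-0.08,"grip":0.05},
    {"ax":0,"ay":0,"az":20,"dx":-0.004,"dy":-0.06,"dz":-0.08,"grip":0.05},
    {"ax":0,"ay":0,"az":26,"dx":-0.005,"dy":-0.08,"dz":-0.08,"grip":0.05},
    {"ax":0,"ay":0,"az":32,"dx":-0.006,"dy":-0.1,"dz":-0.08,"grip":0.05},
    {"ax":0,"ay":0,"az":38,"dx":-0.007,"dy":-0.125,"dz":-0.08,"grip":0.05},
    {"ax":0,"ay":0,"az":44,"dx":-0.008,"dy":-0.15,"dz":-0.08,"grip":0.05},
    {"ax":0,"ay":0,"az":50,"dx":-0.01,"dy":-0.175,"dz":-0.08,"grip":0.05},
    {"ax":0,"ay":0,"az":56,"dx":-0.0115,"dy":-0.195,"dz":-0.08,"grip":0.05},
    {"ax":0,"ay":0,"az":59.5,"dx":-0.0118,"dy":-0.2027,"dz":-0.08,"grip":0.05},
    {"ax":0,"ay":0,"az":59.5,"dx":-0.0118,"dy":-0.2027,"dz":-0.08,"grip":0.05},
    {"ax":0,"ay":0,"az":59.5,"dx":-0.0118,"dy":-0.2027,"dz":-0.08,"grip":0.05},
    {"ax":0,"ay":0,"az":59.5,"dx":-0.0118,"dy":-0.2027,"dz":-0.08,"grip":0.05}
  ],
  "force": 40
}}

```text
time_s: 6.4
position: [0.4039, -0.1572, 0.0891]
tcp_rot: [0.997, 0.081, 0.001, 0.0]
force: [0.8, 0.2, -0.4]
opening: 0.68
gripper_force: 43.2
```

Run:
```python
from h import *
s=arm.observe(); print(s["position"],s["tcp_rot"],np.degrees(2*np.arctan2(s["tcp_rot"][1],s["tcp_rot"][0])),s["opening"],s["gripper_force"],s["force"],np.round(s["joint_pos"],2))
im=arm.read_camera("wrist"); save("w4",im)
```

```text
[ 0.40388862 -0.15718576  0.08910001] [9.96740672e-01 8.06644221e-02 1.08649194e-03 3.20963999e-04] 9.253521456000716 0.6801055269582271 43.19518446922302 [ 0.76299283  0.15119991 -0.36331545] [ 0.4   0.31 -0.19  2.23  0.1   0.61 -1.28]
```

View pics/w4.png

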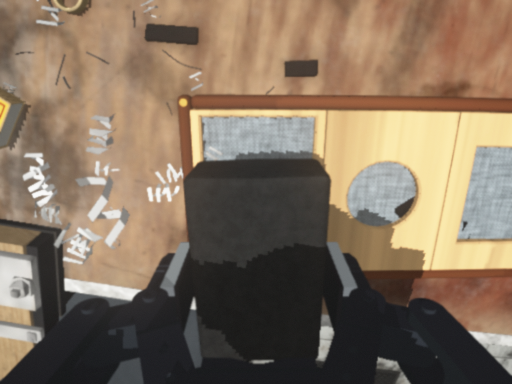

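The charcoal is held squarely over the large recess. The round recess does hold a dark chip at (404,208), which I'll check later. I'll lower and release.

{"fn": "move_arm", "kwargs": {
  "commands": [
    {"ax":0,"ay":0,"az":0,"dx":0,"dy":0,"dz":0.02,"grip":0.05},
    {"ax":0,"ay":0,"az":0,"dx":0,"dy":0,"dz":0.04,"grip":0.05},
    {"ax":0,"ay":0,"az":0,"dx":0,"dy":0,"dz":0.055,"grip":0.05},
    {"ax":0,"ay":0,"az":0,"dx":0,"dy":0,"dz":0.065,"grip":0.05},
    {"ax":0,"ay":0,"az":0,"dx":0,"dy":0,"dz":0.071,"grip":0.05},
    {"ax":0,"ay":0,"az":0,"dx":0,"dy":0,"dz":0.0735,"grip":0.05},
    {"ax":0,"ay":0,"az":0,"dx":0,"dy":0,"dz":0.0735,"grip":0.05},
    {"ax":0,"ay":0,"az":0,"dx":0,"dy":0,"dz":0.0735,"grip":0.05}
  ],
  "force": 40
}}

```text
time_s: 7.12
position: [0.4031, -0.1571, 0.0152]
tcp_rot: [0.997, 0.08, 0.0, 0.0]
force: [0.4, -0.9, -0.7]
opening: 0.679
gripper_force: 43.1
```

{"fn": "move_arm", "kwargs": {
  "commands": [
    {"ax":0,"ay":0,"az":0,"dx":0,"dy":0,"dz":0,"grip":0.075},
    {"ax":0,"ay":0,"az":0,"dx":0,"dy":0,"dz":0,"grip":0.075},
    {"ax":0,"ay":0,"az":0,"dx":0,"dy":0,"dz":0,"grip":0.075},
    {"ax":0,"ay":0,"az":0,"dx":0,"dy":0,"dz":-0.01,"grip":0.08},
    {"ax":0,"ay":0,"az":0,"dx":0,"dy":0,"dz":-0.04,"grip":0.08},
    {"ax":0,"ay":0,"az":0,"dx":0,"dy":0.01,"dz":-0.08,"grip":0.08},
    {"ax":0,"ay":0,"az":0,"dx":0.02,"dy":0.03,"dz":-0.12,"grip":0.08},
    {"ax":0,"ay":0,"az":0,"dx":0.03,"dy":0.06,"dz":-0.15,"grip":0.08},
    {"ax":0,"ay":0,"az":0,"dx":0.03,"dy":0.07,"dz":-0.16,"grip":0.08},
    {"ax":0,"ay":0,"az":0,"dx":0.03,"dy":0.07,"dz":-0.16,"grip":0.08},
    {"ax":0,"ay":0,"az":0,"dx":0.03,"dy":0.07,"dz":-0.16,"grip":0.08}
  ],
  "force": 40
}}

```text
time_s: 8.03
position: [0.4435, -0.222, 0.1762]
tcp_rot: [0.997, 0.079, 0.001, 0.001]
force: [-0.5, -0.2, -0.6]
opening: 0.934
gripper_force: 0.0
```

Run:
```python
from h import *
s=arm.observe(); print(s["position"],np.degrees(2*np.arctan2(s["tcp_rot"][1],s["tcp_rot"][0])),s["opening"])
im=arm.read_camera("wrist"); save("w5",im); cv2.imwrite("pics/w5b.png",cv2.resize(im[60:310,:,::-1],(800,391),interpolation=2))
c=cam("wrist",s)
for q,h in(("charcoal",.035),("bay_large",.011),("bay_small",.011),("bay_round",.011),("caddy",.011),("matchbox",.015)):
    for r in arm.silhouettes("wrist",q):
        k=cv2.findContours(r["region"].astype(np.uint8),0,1)[0]; k=max(k,key=len).reshape(-1,2)
        print(q,round(r["conf"],2),np.round(r["pixel"]),np.round(np.hstack([np.ravel(x) for x in cv2.minAreaRect((onz(c,k,h)[:,:2]*1000).astype(np.float32))]),1))
```

```text
[ 0.44345915 -0.22202324  0.17618452] 9.030113850240749 0.9339923713718014
charcoal 0.68 [185. 196.] [ 404.6 -159.1   99.4   61.4    9.8]
bay_large 0.88 [213. 163.] [ 403.1 -157.2  121.5   90.4    9.3]
bay_large 0.34 [  6. 132.] [430.1  18.3  18.9  44.4  85.3]
bay_small 0.67 [368. 186.] [ 432.1 -333.8  122.1   90.8    9. ]
bay_round 0.93 [279. 184.] [ 417.2 -246.   123.8   90.1    8.7]
caddy 0.63 [275. 130.] [ 418.3 -245.7  140.9  284.8    8.9]
matchbox 0.74 [  6. 137.] [431.6  14.8  19.6  44.4  85.3]
```

View pics/w5b.png

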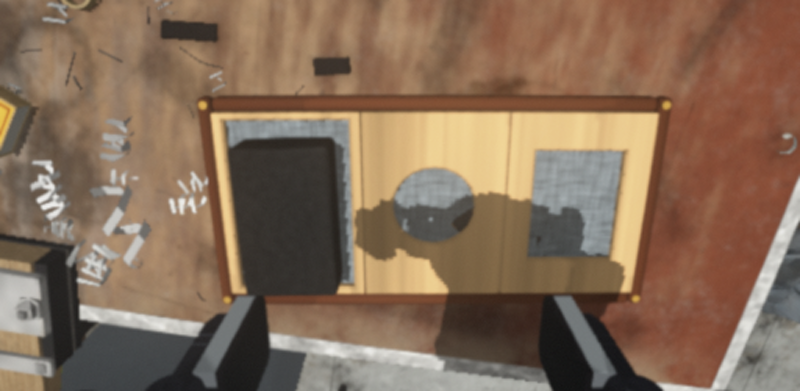

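The charcoal lies inside the large recess, at (288,215) in the view, and the bay poses are consistent. Next is the matchbox.

{"fn": "move_arm", "kwargs": {
  "commands": [
    {"ax":0,"ay":0,"az":-5,"dx":0.003,"dy":-0.015,"dz":0,"grip":0.08},
    {"ax":0,"ay":0,"az":-11,"dx":0.007,"dy":-0.05,"dz":0,"grip":0.08},
    {"ax":0,"ay":0,"az":-17,"dx":0.011,"dy":-0.08,"dz":0,"grip":0.08},
    {"ax":0,"ay":0,"az":-23,"dx":0.015,"dy":-0.11,"dz":0,"grip":0.08},
    {"ax":0,"ay":0,"az":-29,"dx":0.019,"dy":-0.14,"dz":0,"grip":0.08},
    {"ax":0,"ay":0,"az":-35,"dx":0.023,"dy":-0.17,"dz":0,"grip":0.08},
    {"ax":0,"ay":0,"az":-41,"dx":0.027,"dy":-0.2,"dz":0.02,"grip":0.08},
    {"ax":0,"ay":0,"az":-47,"dx":0.031,"dy":-0.23,"dz":0.05,"grip":0.08},
    {"ax":0,"ay":0,"az":-53,"dx":0.034,"dy":-0.255,"dz":0.07,"grip":0.08},
    {"ax":0,"ay":0,"az":-56.7,"dx":0.0357,"dy":-0.2658,"dz":0.076,"grip":0.08},
    {"ax":0,"ay":0,"az":-56.7,"dx":0.0357,"dy":-0.2658,"dz":0.076,"grip":0.08},
    {"ax":0,"ay":0,"az":-56.7,"dx":0.0357,"dy":-0.2658,"dz":0.076,"grip":0.08},
    {"ax":0,"ay":0,"az":-56.7,"dx":0.0357,"dy":-0.2658,"dz":0.076,"grip":0.08}
  ],
  "force": 40
}}

```text
time_s: 9.47
position: [0.4368, 0.0455, 0.0994]
tcp_rot: [0.84, 0.542, 0.0, 0.0]
force: [0.0, 0.3, 0.7]
opening: 0.938
gripper_force: 0.0
```

Run:
```python
from h import *
s=arm.observe(); print(s["position"],np.degrees(2*np.arctan2(s["tcp_rot"][1],s["tcp_rot"][0])),s["opening"],np.round(s["joint_pos"],2))
im=arm.read_camera("wrist"); save("w6",im)
c=cam("wrist",s)
for r in arm.silhouettes("wrist","matchbox"):
        k=cv2.findContours(r["region"].astype(np.uint8),0,1)[0]; k=max(k,key=len).reshape(-1,2)
        for h in (.015,.0): print(round(r["conf"],2),np.round(r["pixel"]),np.round(np.hstack([np.ravel(x) for x in cv2.minAreaRect((onz(c,k,h)[:,:2]*1000).astype(np.float32))]),1))
# yellow top face only
hsv=cv2.cvtColor(im,cv2.COLOR_RGB2HSV); m=cv2.inRange(hsv,(15,120,120),(35,255,255)); 
k=max(cv2.findContours(m,0,1)[0],key=cv2.contourArea).reshape(-1,2)
print("yellow",cv2.minAreaRect((onz(c,k,.015)[:,:2]*1000).astype(np.float32)))
```

```text
[0.43681    0.04552624 0.09939934] 65.62975837629754 0.9379087721408741 [ 0.17  0.33 -0.48  2.19  0.24  0.67 -0.9 ]
0.94 [175.  42.] [430.1 160.   31.1  43.1   1.3]
0.94 [175.  42.] [427.4 162.5  33.1  45.9   1.3]
0.83 [260. 185.] [437.4  48.2  59.1  38.3  65.5]
0.83 [260. 185.] [435.3  43.3  63.   40.9  65.5]
yellow ((436.3559875488281, 46.02113342285156), (54.69102478027344, 37.12696838378906), 66.89129638671875)
```

View pics/w6.png

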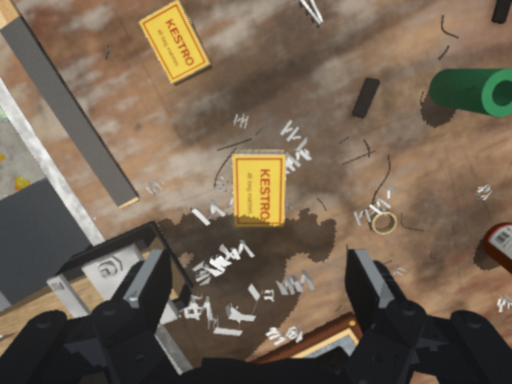

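The matchbox is at (260,188), centred and clearly the larger yellow one. The small one is at (176,42). A vise bracket near the left finger runs from (155,225) to (190,297), so I'll check its clearance.

Run:
```python
from h import *
np.set_printoptions(precision=4,suppress=True)
s=arm.observe(); c6=cam("wrist",s)
c2=cam("wrist",dict(position=[0.49045414,-0.23872552,0.30135922],tcp_rot=[9.90496428e-01,1.37538435e-01,6.75824424e-05,2.48555732e-05]))
Rt=R.from_quat(s["tcp_rot"]).as_matrix()
for a,b in(((30/1.5,268/1.5),(155,225)),((115/1.5,288/1.5),(190,297))):
    P=tri([c2,c6],[a,b]); print(P, proj(c6,[P])-b, "tool",(P-s["position"])@Rt)
```

```text
[0.3578 0.0574 0.0277] [[-3.4917  2.0964]] tool [-0.0217 -0.0772  0.0718]
[ 0.3491 -0.0142  0.0151] [[ 1.4908 -0.9775]] tool [-0.0905 -0.0557  0.0845]
```

{"fn": "move_arm", "kwargs": {
  "commands": [
    {"ax":0,"ay":0,"az":0,"dx":0.0014,"dy":0,"dz":0.02,"grip":0.058},
    {"ax":0,"ay":0,"az":0,"dx":0.0014,"dy":0,"dz":0.045,"grip":0.058},
    {"ax":0,"ay":0,"az":0,"dx":0.0014,"dy":0,"dz":0.07,"grip":0.058},
    {"ax":0,"ay":0,"az":0,"dx":0.0014,"dy":0,"dz":0.085,"grip":0.058},
    {"ax":0,"ay":0,"az":0,"dx":0.0014,"dy":0,"dz":0.092,"grip":0.058},
    {"ax":0,"ay":0,"az":0,"dx":0.0014,"dy":0,"dz":0.094,"grip":0.058},
    {"ax":0,"ay":0,"az":0,"dx":0.0014,"dy":0,"dz":0.094,"grip":0.058},
    {"ax":0,"ay":0,"az":0,"dx":0.0014,"dy":0,"dz":0.094,"grip":0.03},
    {"ax":0,"ay":0,"az":0,"dx":0.0014,"dy":0,"dz":0.094,"grip":0.03},
    {"ax":0,"ay":0,"az":0,"dx":0.0014,"dy":0,"dz":0.094,"grip":0.03},
    {"ax":0,"ay":0,"az":0,"dx":0.0014,"dy":0,"dz":0.094,"grip":0.03},
    {"ax":0,"ay":0,"az":0,"dx":0.0014,"dy":0,"dz":0.094,"grip":0.03},
    {"ax":0,"ay":0,"az":0,"dx":0.0014,"dy":0,"dz":0.094,"grip":0.03}
  ],
  "force": 25
}}

```text
time_s: 10.65
position: [0.4377, 0.048, 0.006]
tcp_rot: [0.84, 0.543, 0.001, 0.001]
force: [-0.3, -0.6, 7.3]
opening: 0.45
gripper_force: 25.4
```

{"fn": "move_arm", "kwargs": {
  "commands": [
    {"ax":0,"ay":0,"az":0,"dx":0,"dy":0,"dz":-0.015,"grip":0.03},
    {"ax":0,"ay":0,"az":0,"dx":0,"dy":0,"dz":-0.045,"grip":0.03},
    {"ax":0,"ay":0,"az":0,"dx":0,"dy":0,"dz":-0.075,"grip":0.03},
    {"ax":0,"ay":0,"az":2,"dx":-0.015,"dy":0.007,"dz":-0.095,"grip":0.03},
    {"ax":0,"ay":0,"az":7,"dx":-0.045,"dy":0.02,"dz":-0.095,"grip":0.03},
    {"ax":0,"ay":0,"az":12,"dx":-0.075,"dy":0.033,"dz":-0.095,"grip":0.03},
    {"ax":0,"ay":0,"az":17,"dx":-0.105,"dy":0.046,"dz":-0.095,"grip":0.03},
    {"ax":0,"ay":0,"az":22,"dx":-0.135,"dy":0.059,"dz":-0.095,"grip":0.03},
    {"ax":0,"ay":0,"az":27,"dx":-0.165,"dy":0.072,"dz":-0.095,"grip":0.03},
    {"ax":0,"ay":0,"az":32,"dx":-0.195,"dy":0.085,"dz":-0.095,"grip":0.03},
    {"ax":0,"ay":0,"az":37,"dx":-0.225,"dy":0.098,"dz":-0.095,"grip":0.03},
    {"ax":0,"ay":0,"az":42,"dx":-0.255,"dy":0.111,"dz":-0.095,"grip":0.03},
    {"ax":0,"ay":0,"az":47,"dx":-0.285,"dy":0.124,"dz":-0.095,"grip":0.03},
    {"ax":0,"ay":0,"az":52,"dx":-0.315,"dy":0.137,"dz":-0.095,"grip":0.03},
    {"ax":0,"ay":0,"az":56,"dx":-0.34,"dy":0.148,"dz":-0.095,"grip":0.03},
    {"ax":0,"ay":0,"az":56.7,"dx":-0.3495,"dy":0.152,"dz":-0.095,"grip":0.03},
    {"ax":0,"ay":0,"az":56.7,"dx":-0.3495,"dy":0.152,"dz":-0.095,"grip":0.03},
    {"ax":0,"ay":0,"az":56.7,"dx":-0.3495,"dy":0.152,"dz":-0.095,"grip":0.03},
    {"ax":0,"ay":0,"az":56.7,"dx":-0.3495,"dy":0.152,"dz":-0.095,"grip":0.03}
  ],
  "force": 25
}}

```text
time_s: 12.23
position: [0.4327, -0.3309, 0.0999]
tcp_rot: [0.997, 0.081, 0.0, -0.001]
force: [-0.4, -0.7, 0.1]
opening: 0.446
gripper_force: 25.6
```

Run:
```python
from h import *
s=arm.observe(); print(s["position"],np.degrees(2*np.arctan2(s["tcp_rot"][1],s["tcp_rot"][0])),s["opening"],s["gripper_force"])
im=arm.read_camera("wrist"); save("w7",im)
c=cam("wrist",s)
for q,h in(("bay_small",.011),("caddy",.011)):
    for r in arm.silhouettes("wrist",q):
        k=cv2.findContours(r["region"].astype(np.uint8),0,1)[0]; k=max(k,key=len).reshape(-1,2)
        print(q,round(r["conf"],2),np.round(r["pixel"]),np.round(np.hstack([np.ravel(x) for x in cv2.minAreaRect((onz(c,k,h)[:,:2]*1000).astype(np.float32))]),1))
```

```text
[ 0.43265878 -0.3309262   0.09986336] 9.310206039239272 0.4462289781777739 25.61624765396118
bay_small 0.71 [266. 157.] [ 441.3 -333.1  103.7   89.9    8.7]
caddy 0.7 [178. 108.] [ 478.4 -280.1  263.2  107.    74.2]
```

View pics/w7.png

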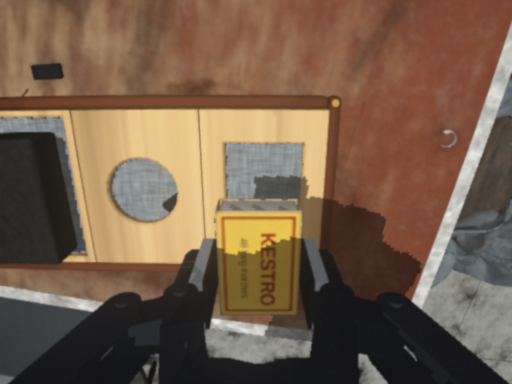

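The matchbox is held level over the small recess. There is still an apparent dark patch at (170,202) in the round recess. I'll lower.

{"fn": "move_arm", "kwargs": {
  "commands": [
    {"ax":0,"ay":0,"az":0,"dx":-0.001,"dy":0.003,"dz":0.02,"grip":0.03},
    {"ax":0,"ay":0,"az":0,"dx":-0.001,"dy":0.003,"dz":0.045,"grip":0.03},
    {"ax":0,"ay":0,"az":0,"dx":-0.001,"dy":0.003,"dz":0.065,"grip":0.03},
    {"ax":0,"ay":0,"az":0,"dx":-0.001,"dy":0.003,"dz":0.078,"grip":0.03},
    {"ax":0,"ay":0,"az":0,"dx":-0.001,"dy":0.003,"dz":0.085,"grip":0.03},
    {"ax":0,"ay":0,"az":0,"dx":-0.001,"dy":0.003,"dz":0.0875,"grip":0.03},
    {"ax":0,"ay":0,"az":0,"dx":-0.001,"dy":0.003,"dz":0.0875,"grip":0.03},
    {"ax":0,"ay":0,"az":0,"dx":-0.001,"dy":0.003,"dz":0.0875,"grip":0.03}
  ],
  "force": 25
}}

```text
time_s: 13.05
position: [0.4324, -0.3362, 0.013]
tcp_rot: [0.997, 0.08, 0.0, 0.0]
force: [0.4, 0.3, -0.7]
opening: 0.449
gripper_force: 25.6
```

{"fn": "move_arm", "kwargs": {
  "commands": [
    {"ax":0,"ay":0,"az":0,"dx":0,"dy":-0.002,"dz":0,"grip":0.03},
    {"ax":0,"ay":0,"az":0,"dx":0,"dy":-0.002,"dz":0.0015,"grip":0.03},
    {"ax":0,"ay":0,"az":0,"dx":0,"dy":-0.002,"dz":0.0015,"grip":0.06},
    {"ax":0,"ay":0,"az":0,"dx":0,"dy":-0.002,"dz":0.0015,"grip":0.06},
    {"ax":0,"ay":0,"az":0,"dx":0,"dy":-0.002,"dz":0.0015,"grip":0.06},
    {"ax":0,"ay":0,"az":0,"dx":0,"dy":-0.002,"dz":-0.01,"grip":0.06},
    {"ax":0,"ay":0,"az":0,"dx":0,"dy":-0.002,"dz":-0.04,"grip":0.06},
    {"ax":0,"ay":0,"az":0,"dx":0,"dy":0,"dz":-0.08,"grip":0.06},
    {"ax":0,"ay":0,"az":0,"dx":0,"dy":0,"dz":-0.115,"grip":0.06},
    {"ax":0,"ay":0,"az":0,"dx":0,"dy":0,"dz":-0.13,"grip":0.06},
    {"ax":0,"ay":0,"az":0,"dx":0,"dy":0,"dz":-0.13,"grip":0.06},
    {"ax":0,"ay":0,"az":0,"dx":0,"dy":0,"dz":-0.13,"grip":0.06}
  ],
  "force": 25
}}

```text
time_s: 14.05
position: [0.4323, -0.3366, 0.144]
tcp_rot: [0.997, 0.079, 0.001, 0.001]
force: [-0.7, 0.6, -0.5]
opening: 0.707
gripper_force: 0.0
```

Run:
```python
from h import *
np.set_printoptions(precision=4,suppress=True)
s=arm.observe(); print(s["position"],np.degrees(2*np.arctan2(s["tcp_rot"][1],s["tcp_rot"][0])),s["force"])
im=arm.read_camera("wrist"); save("w8",im); cv2.imwrite("pics/w8b.png",cv2.resize(im[60:300,0:400,::-1],(800,480),interpolation=2))
c=cam("wrist",s)
for q,h in(("matchbox",.019),("bay_round",.011),("caddy",.011),("charcoal",.035)):
    for r in arm.silhouettes("wrist",q):
        k=cv2.findContours(r["region"].astype(np.uint8),0,1)[0]; k=max(k,key=len).reshape(-1,2)
        print(q,round(r["conf"],2),np.round(r["pixel"]),np.round(np.hstack([np.ravel(x) for x in cv2.minAreaRect((onz(c,k,h)[:,:2]*1000).astype(np.float32))]),1))
```

```text
[ 0.4323 -0.3366  0.144 ] 9.116315587545149 [-0.7371  0.5999 -0.5447]
matchbox 0.58 [255. 174.] [ 431.6 -334.4   58.    38.5    9.1]
matchbox 0.46 [ 45. 182.] [ 397.3 -155.6  103.    76.2    9.8]
bay_round 0.58 [151. 166.] [ 417.5 -246.1  123.2   90.3    9. ]
caddy 0.85 [185. 102.] [ 418.  -246.4  140.7  285.3    9.1]
charcoal 0.73 [ 49. 179.] [ 403.9 -165.8   97.6   72.2   10.3]
```

View pics/w8b.png

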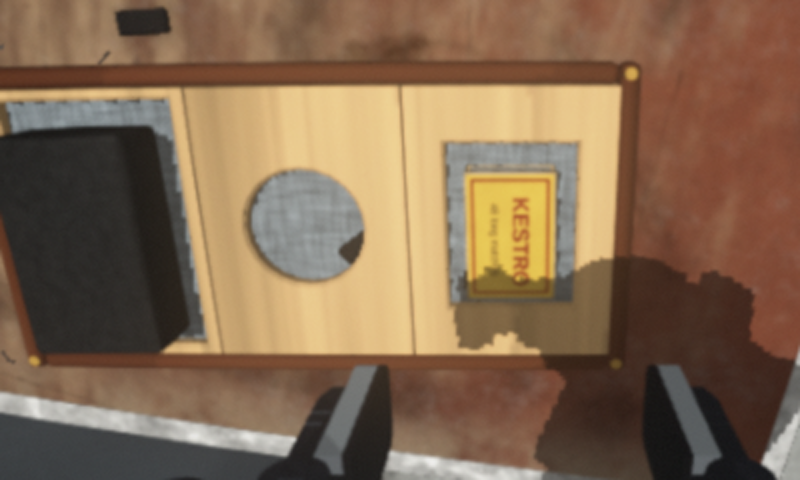

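The matchbox lies flat inside the small recess. The round recess has a dark chip at its edge, at (352,246), inner corner about 17 mm from the centre. I'll place the bottle a few millimetres away from it. Now I'll locate the dropper closely.

{"fn": "move_arm", "kwargs": {
  "commands": [
    {"ax":0,"ay":0,"az":0,"dx":0.015,"dy":-0.02,"dz":-0.01,"grip":0.085},
    {"ax":0,"ay":0,"az":0,"dx":0.035,"dy":-0.042,"dz":-0.03,"grip":0.085},
    {"ax":0,"ay":0,"az":0,"dx":0.055,"dy":-0.066,"dz":-0.05,"grip":0.085},
    {"ax":0,"ay":0,"az":0,"dx":0.075,"dy":-0.09,"dz":-0.056,"grip":0.085},
    {"ax":0,"ay":0,"az":0,"dx":0.095,"dy":-0.115,"dz":-0.056,"grip":0.085},
    {"ax":0,"ay":0,"az":0,"dx":0.115,"dy":-0.139,"dz":-0.056,"grip":0.085},
    {"ax":0,"ay":0,"az":0,"dx":0.135,"dy":-0.163,"dz":-0.056,"grip":0.085},
    {"ax":0,"ay":0,"az":0,"dx":0.1606,"dy":-0.194,"dz":-0.056,"grip":0.085},
    {"ax":0,"ay":0,"az":0,"dx":0.1606,"dy":-0.194,"dz":-0.056,"grip":0.085},
    {"ax":0,"ay":0,"az":0,"dx":0.1606,"dy":-0.194,"dz":-0.056,"grip":0.085},
    {"ax":0,"ay":0,"az":0,"dx":0.1606,"dy":-0.194,"dz":-0.056,"grip":0.085}
  ],
  "force": 30
}}

```text
time_s: 15.22
position: [0.559, -0.1192, 0.1973]
tcp_rot: [0.997, 0.08, -0.001, -0.0]
force: [-0.0, -1.2, -0.0]
opening: 0.998
gripper_force: 0.0
```

Run:
```python
from h import *
from scipy.optimize import minimize, least_squares
np.set_printoptions(precision=4,suppress=True)
s=arm.observe(); print(s["position"],s["tcp_rot"],s["time_s"])
im=arm.read_camera("wrist"); save("w9",im)
C={"wrist":cam("wrist",s),"top":cam("top"),"side":cam("side")}
t=np.linspace(0,2*np.pi,40,endpoint=False)
def model(x,y,z0=0):
    return np.array([[x+r*np.cos(a),y+r*np.sin(a),z0+z] for z,r in((0,.0165),(.055,.0165),(.062,.012),(.077,.012),(.102,.004)) for a in t])
m={}
for n in("top","side"): arm.read_camera(n)
for n in C:
    for r in arm.silhouettes(n,"dropper")[:2]:
        mm=r["region"].astype(np.uint8); print(n,round(r["conf"],2),np.round(r["pixel"]),mm.sum(),cv2.boundingRect(cv2.findNonZero(mm)))
        if n not in m: m[n]=mm
def bb(k): k=k.reshape(-1,2); return np.r_[k.min(0),k.max(0)]
def res(p,ns):
    return np.concatenate([bb(proj(C[n],model(*p)))-(bb(cv2.findNonZero(m[n]))+[-.5,-.5,.5,.5]) for n in ns])
for ns in(["wrist"],["top"],["side"],["wrist","side","top"]):
    if all(n in m for n in ns):
        r=least_squares(res,[.605,-.08,0],args=(ns,),loss="soft_l1",diff_step=1e-3,x_scale=[.1,.1,.1]); print(ns,r.x,r.cost,np.round(res(r.x,ns),1))
```

```text
[ 0.559  -0.1192  0.1973] [ 0.9968  0.0799 -0.001  -0.0001] 15.2167
wrist 0.91 [226. 111.] 1371 (202, 91, 42, 43)
wrist 0.25 [331. 243.] 3620 (223, 233, 250, 103)
side 0.87 [247. 189.] 290 (243, 171, 12, 31)
side 0.24 [206. 187.] 404 (194, 177, 27, 21)
['wrist'] [ 0.6019 -0.0804 -0.0002] 0.015201457988116784 [ 0.1 -0.1 -0.1  0.1]
['side'] [ 0.6406 -0.1099 -0.0441] 0.15336257393478836 [ 0.4 -0.1 -0.4  0.1]
```

View pics/w9.png

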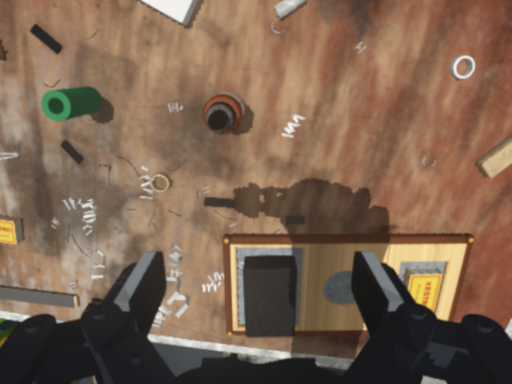

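The bottle is at (222,112), standing clear, and the wrist fit gives (0.602, -0.080) with its base at z≈0, agreeing with the earlier top/side point. I'll approach and grip it.

{"fn": "move_arm", "kwargs": {
  "commands": [
    {"ax":0,"ay":0,"az":0,"dx":0.015,"dy":-0.01,"dz":0.0,"grip":0.085},
    {"ax":0,"ay":0,"az":0,"dx":0.035,"dy":-0.022,"dz":0.01,"grip":0.085},
    {"ax":0,"ay":0,"az":0,"dx":0.049,"dy":-0.031,"dz":0.02,"grip":0.085},
    {"ax":0,"ay":0,"az":0,"dx":0.049,"dy":-0.031,"dz":0.04,"grip":0.085},
    {"ax":0,"ay":0,"az":0,"dx":0.049,"dy":-0.031,"dz":0.065,"grip":0.085},
    {"ax":0,"ay":0,"az":0,"dx":0.049,"dy":-0.031,"dz":0.09,"grip":0.085},
    {"ax":0,"ay":0,"az":0,"dx":0.049,"dy":-0.031,"dz":0.115,"grip":0.085},
    {"ax":0,"ay":0,"az":0,"dx":0.049,"dy":-0.031,"dz":0.14,"grip":0.085},
    {"ax":0,"ay":0,"az":0,"dx":0.049,"dy":-0.031,"dz":0.158,"grip":0.085},
    {"ax":0,"ay":0,"az":0,"dx":0.049,"dy":-0.031,"dz":0.165,"grip":0.07},
    {"ax":0,"ay":0,"az":0,"dx":0.049,"dy":-0.031,"dz":0.165,"grip":0.06},
    {"ax":0,"ay":0,"az":0,"dx":0.049,"dy":-0.031,"dz":0.165,"grip":0.05},
    {"ax":0,"ay":0,"az":0,"dx":0.049,"dy":-0.031,"dz":0.165,"grip":0.04},
    {"ax":0,"ay":0,"az":0,"dx":0.049,"dy":-0.031,"dz":0.165,"grip":0.025},
    {"ax":0,"ay":0,"az":0,"dx":0.049,"dy":-0.031,"dz":0.165,"grip":0.025},
    {"ax":0,"ay":0,"az":0,"dx":0.049,"dy":-0.031,"dz":0.165,"grip":0.025},
    {"ax":0,"ay":0,"az":0,"dx":0.049,"dy":-0.031,"dz":0.165,"grip":0.025},
    {"ax":0,"ay":0,"az":0,"dx":0.049,"dy":-0.031,"dz":0.165,"grip":0.025}
  ],
  "force": 30
}}

```text
time_s: 17.02
position: [0.6043, -0.0808, 0.035]
tcp_rot: [0.997, 0.08, 0.001, 0.0]
force: [-1.4, -0.0, 6.2]
opening: 0.364
gripper_force: 29.9
```

{"fn": "move_arm", "kwargs": {
  "commands": [
    {"ax":0,"ay":0,"az":0,"dx":0,"dy":0,"dz":0,"grip":0.045},
    {"ax":0,"ay":0,"az":0,"dx":0,"dy":0,"dz":0,"grip":0.045},
    {"ax":0,"ay":0,"az":0,"dx":-0.001,"dy":0,"dz":0.002,"grip":0.045},
    {"ax":0,"ay":0,"az":0,"dx":-0.001,"dy":0,"dz":0.002,"grip":0.045},
    {"ax":0,"ay":0,"az":0,"dx":-0.001,"dy":0,"dz":0.002,"grip":0.025},
    {"ax":0,"ay":0,"az":0,"dx":-0.001,"dy":0,"dz":0.002,"grip":0.025},
    {"ax":0,"ay":0,"az":0,"dx":-0.001,"dy":0,"dz":0.002,"grip":0.025},
    {"ax":0,"ay":0,"az":0,"dx":-0.001,"dy":0,"dz":0.002,"grip":0.025},
    {"ax":0,"ay":0,"az":0,"dx":-0.001,"dy":0,"dz":0.002,"grip":0.025},
    {"ax":0,"ay":0,"az":0,"dx":-0.001,"dy":0,"dz":0.002,"grip":0.025}
  ],
  "force": 30
}}

```text
time_s: 17.85
position: [0.6021, -0.0809, 0.0312]
tcp_rot: [0.997, 0.08, -0.0, -0.0]
force: [0.1, -0.2, 0.8]
opening: 0.368
gripper_force: 29.8
```

{"fn": "move_arm", "kwargs": {
  "commands": [
    {"ax":0,"ay":0,"az":0,"dx":0,"dy":0,"dz":-0.01,"grip":0.025},
    {"ax":0,"ay":0,"az":0,"dx":0,"dy":0,"dz":-0.025,"grip":0.025},
    {"ax":0,"ay":0,"az":0,"dx":0,"dy":0,"dz":-0.045,"grip":0.025},
    {"ax":0,"ay":0,"az":0,"dx":-0.006,"dy":0.004,"dz":-0.06,"grip":0.025},
    {"ax":0,"ay":0,"az":0,"dx":-0.02,"dy":0.0125,"dz":-0.065,"grip":0.025},
    {"ax":0,"ay":0,"az":0,"dx":-0.04,"dy":0.025,"dz":-0.065,"grip":0.025},
    {"ax":0,"ay":0,"az":0,"dx":-0.06,"dy":0.0375,"dz":-0.065,"grip":0.025},
    {"ax":0,"ay":0,"az":0,"dx":-0.08,"dy":0.05,"dz":-0.065,"grip":0.025},
    {"ax":0,"ay":0,"az":0,"dx":-0.1,"dy":0.0627,"dz":-0.065,"grip":0.025},
    {"ax":0,"ay":0,"az":0,"dx":-0.12,"dy":0.0753,"dz":-0.065,"grip":0.025},
    {"ax":0,"ay":0,"az":0,"dx":-0.14,"dy":0.088,"dz":-0.065,"grip":0.025},
    {"ax":0,"ay":0,"az":0,"dx":-0.16,"dy":0.1,"dz":-0.065,"grip":0.025},
    {"ax":0,"ay":0,"az":0,"dx":-0.18,"dy":0.113,"dz":-0.065,"grip":0.025},
    {"ax":0,"ay":0,"az":0,"dx":-0.195,"dy":0.1223,"dz":-0.065,"grip":0.025},
    {"ax":0,"ay":0,"az":0,"dx":-0.2055,"dy":0.1295,"dz":-0.065,"grip":0.025},
    {"ax":0,"ay":0,"az":0,"dx":-0.2055,"dy":0.1295,"dz":-0.065,"grip":0.025},
    {"ax":0,"ay":0,"az":0,"dx":-0.2055,"dy":0.1295,"dz":-0.065,"grip":0.025},
    {"ax":0,"ay":0,"az":0,"dx":-0.2055,"dy":0.1295,"dz":-0.065,"grip":0.025}
  ],
  "force": 30
}}

```text
time_s: 19.35
position: [0.42, -0.241, 0.0964]
tcp_rot: [0.997, 0.08, 0.0, -0.0]
force: [0.1, -0.3, -1.0]
opening: 0.371
gripper_force: 29.8
```

Run:
```python
from h import *
s=arm.observe(); print(s["position"],np.degrees(2*np.arctan2(s["tcp_rot"][1],s["tcp_rot"][0])),s["opening"],s["gripper_force"])
im=arm.read_camera("wrist"); sd=arm.read_camera("side")
a=cv2.resize(im[60:320,60:460,::-1],(460,299)); b=cv2.resize(sd[120:250,270:400,::-1],(299,299),interpolation=2)
cv2.imwrite("pics/w10.png",np.hstack([a,b]))
```

```text
[ 0.41995273 -0.2409577   0.0964137 ] 9.14677971339036 0.3707280217393284 29.831389967584983
```

View pics/w10.png

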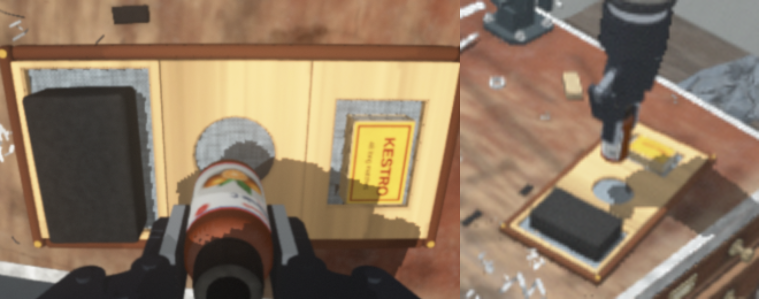

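The bottle is held upright, and both the charcoal and the matchbox are in their recesses. I'll lower it into the round recess.

{"fn": "move_arm", "kwargs": {
  "commands": [
    {"ax":0,"ay":0,"az":0,"dx":-0.001,"dy":0.0005,"dz":0.012,"grip":0.025},
    {"ax":0,"ay":0,"az":0,"dx":-0.001,"dy":0.0005,"dz":0.027,"grip":0.025},
    {"ax":0,"ay":0,"az":0,"dx":-0.001,"dy":0.0005,"dz":0.04,"grip":0.025},
    {"ax":0,"ay":0,"az":0,"dx":-0.001,"dy":0.0005,"dz":0.05,"grip":0.025},
    {"ax":0,"ay":0,"az":0,"dx":-0.001,"dy":0.0005,"dz":0.056,"grip":0.025},
    {"ax":0,"ay":0,"az":0,"dx":-0.001,"dy":0.0005,"dz":0.059,"grip":0.025},
    {"ax":0,"ay":0,"az":0,"dx":-0.001,"dy":0.0005,"dz":0.0605,"grip":0.025},
    {"ax":0,"ay":0,"az":0,"dx":-0.001,"dy":0.0005,"dz":0.061,"grip":0.025},
    {"ax":0,"ay":0,"az":0,"dx":-0.001,"dy":0.0005,"dz":0.061,"grip":0.025},
    {"ax":0,"ay":0,"az":0,"dx":-0.001,"dy":0.0005,"dz":0.061,"grip":0.025}
  ],
  "force": 30
}}

```text
time_s: 20.28
position: [0.4192, -0.2422, 0.0358]
tcp_rot: [0.997, 0.08, 0.0, 0.0]
force: [-1.2, 0.7, -0.7]
opening: 0.372
gripper_force: 29.8
```

{"fn": "move_arm", "kwargs": {
  "commands": [
    {"ax":0,"ay":0,"az":0,"dx":0,"dy":0,"dz":0.0005,"grip":0.025},
    {"ax":0,"ay":0,"az":0,"dx":0,"dy":0,"dz":0.001,"grip":0.025},
    {"ax":0,"ay":0,"az":0,"dx":0,"dy":0,"dz":0.001,"grip":0.025},
    {"ax":0,"ay":0,"az":0,"dx":0,"dy":0,"dz":0.001,"grip":0.025}
  ],
  "force": 30
}}

```text
time_s: 20.62
position: [0.4193, -0.2422, 0.0351]
tcp_rot: [0.997, 0.08, 0.0, 0.0]
force: [-1.8, 1.2, 5.7]
opening: 0.369
gripper_force: 30.4
```

{"fn": "move_arm", "kwargs": {
  "commands": [
    {"ax":0,"ay":0,"az":0,"dx":0,"dy":0,"dz":0,"grip":0.035},
    {"ax":0,"ay":0,"az":0,"dx":0,"dy":0,"dz":0,"grip":0.045},
    {"ax":0,"ay":0,"az":0,"dx":0,"dy":0,"dz":0,"grip":0.06},
    {"ax":0,"ay":0,"az":0,"dx":0,"dy":0,"dz":0,"grip":0.06},
    {"ax":0,"ay":0,"az":0,"dx":0,"dy":0,"dz":-0.01,"grip":0.06},
    {"ax":0,"ay":0,"az":0,"dx":0,"dy":0,"dz":-0.03,"grip":0.06},
    {"ax":0,"ay":0,"az":0,"dx":0,"dy":0,"dz":-0.06,"grip":0.06},
    {"ax":0,"ay":0,"az":0,"dx":0,"dy":0,"dz":-0.09,"grip":0.06},
    {"ax":0,"ay":0,"az":0,"dx":0,"dy":0,"dz":-0.12,"grip":0.06},
    {"ax":0,"ay":0,"az":0,"dx":0,"dy":0,"dz":-0.15,"grip":0.06},
    {"ax":0,"ay":0,"az":0,"dx":0.02,"dy":0,"dz":-0.17,"grip":0.06},
    {"ax":0,"ay":0,"az":0,"dx":0.05,"dy":0,"dz":-0.18,"grip":0.06},
    {"ax":0,"ay":0,"az":0,"dx":0.08,"dy":0,"dz":-0.18,"grip":0.06},
    {"ax":0,"ay":0,"az":0,"dx":0.08,"dy":0,"dz":-0.18,"grip":0.06},
    {"ax":0,"ay":0,"az":0,"dx":0.08,"dy":0,"dz":-0.18,"grip":0.06}
  ],
  "force": 30
}}

```text
time_s: 21.87
position: [0.4989, -0.2284, 0.2148]
tcp_rot: [0.997, 0.081, 0.0, -0.0]
force: [-0.2, 0.2, 0.3]
opening: 0.701
gripper_force: 0.0
```

Run:
```python
from h import *
s=arm.observe(); print(s["position"],s["time_s"])
im=arm.read_camera("wrist"); sd=arm.read_camera("side")
a=cv2.resize(im[30:330,60:460,::-1],(460,345)); b=cv2.resize(sd[130:260,270:400,::-1],(338,345),interpolation=2)
cv2.imwrite("pics/w11.png",np.hstack([a,b]))
C={"wrist":cam("wrist",s),"side":cam("side")}
for n in C:
    r=arm.silhouettes(n,"dropper")
    if r: print(n,r[0]["conf"],cv2.boundingRect(cv2.findNonZero(r[0]["region"].astype(np.uint8))))
    print("expect base,top",proj(C[n],[[.4193,-.242,.004],[.4193,-.242,.106]]).round())
```

```text
[ 0.49885152 -0.22838655  0.21484345] 21.8667
wrist 0.97 (243, 208, 34, 63)
expect base,top [[259. 220.]
 [259. 269.]]
side 0.77 (329, 176, 14, 31)
expect base,top [[335. 204.]
 [339. 175.]]
```

View pics/w11.png

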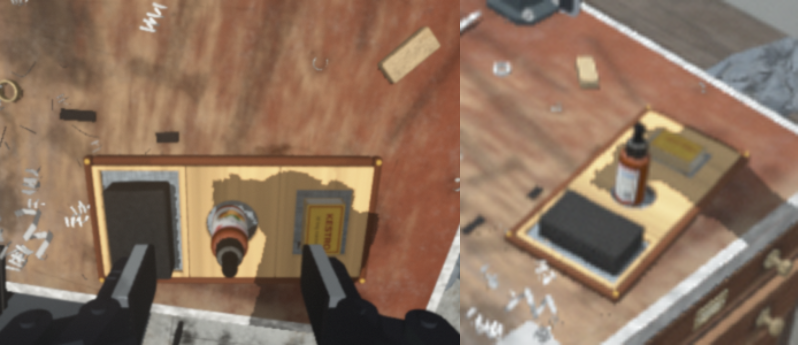

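The picture shows the bottle upright in the round recess at (232,230), the charcoal flat at (140,225) and the matchbox flat at (325,225). The robot is clear of everything, so I'm handing the job in.

```bash
python3 -c "
from workcell import arm
print(arm.finish_job())"
```

```text
the job is handed in; nothing more can be done
None
```

The caddy is packed and handed in at about 22 s: charcoal and matchbox flat in their recesses first, then the dropper bottle upright in the round one (set about 4 mm off-centre, clear of a dark chip there); the bench block, wedge block and wax tube were not touched.

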